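# Fish a screw cap out of a low cap chute with a pull hook

## Robot

A 6-joint arm with a two-finger parallel gripper is mounted at the origin on a cart in front of the work surface, level with it; the furniture and walls round the work are solid. World frame = base frame: x ahead of the robot, y to its left, z up, the work surface at z = 0. Lengths are in m, angles in rad, forces in N, time in s.
With the tool pointing down it reaches from about 0.25 to 0.775 m from the base axis. Payload 4 kg.
Tool frame: the origin (TCP) lies on the centre line of the jaws, within the pads' length; the fingertips stand 17 mm ahead of it and the grasp point (between the pads) lies 2 mm behind it; z points along the fingers, y is the line along which they close (so a half turn about z gives the same grasp; the last joint's range is limited). The gripper opens to 94 mm and grips with 3 to 60 N. Pads are 16 mm wide; open, the fingers measure 119 mm over their backs; the gripper's body (75 mm by 177 mm) begins 78 mm behind the grasp point.
Start: joints at [1.002, 0.087, 1.371, -0, 1.684, -0.103], TCP at [0.247, 0.491, 0.223] pointing down, gripper open.
Joint ranges: [-3.1, 3.1], [-0.76, 2.03], [0.27, 2.55], [-1.08, 4.22], [0.17, 2.65], [-2.57, 2.57]. Speed limits (rad/s): [2.79, 2.79, 3.14, 3.14, 3.14, 3.14].

## Interface

Orientations are given as [roll, pitch, yaw] about the fixed x, y, z axes, in that order (R = Rz(yaw) Ry(pitch) Rx(roll)).
In Python, from bench import robot gives the robot as it stands.
- The arm moves only by the tool servo_tool, never from a script. Its argument "plan" is a list of rows, each a list of 7 numbers: the shift along the tool's x, y, z normalised to -1 to 1, where 1 is 0.1 m, then the turn, a rotation vector about the tool's x, y, z normalised to -1 to 1, where 1 is pi/2 rad, then the finger opening in mm, from 0 to 94. In form: [[x, y, z, ax, ay, az, gripper], ...]. A call has 1 to 12 rows; each row is the pose to reach, as a shift and turn from the pose commanded when the call began, along the tool's axes at that moment; what a row does not reach only later rows make up. A row lasts 1/12 s, in which the tool goes at most 41.7 mm and 7.16 degrees, less where a joint would pass 70% of its speed; a pose out of reach is approached as far as the arm can. A call with a number of a shift or a turn outside -1 to 1 is refused whole. A call with a gripper value outside its range is refused whole. The fingers move at their own pace and stop on an object; the grip force is fixed at half the most. Time passes only in rows, so rows that repeat a pose let the fingers close. It gives the time, the measured TCP pose, the force, the opening and the grip force at its end, in the units of the state.
- robot.get_obs(): the state, without advancing time (a new reading comes with each control period).
- robot.snapshot(name): name is "scene" or "top"; returns the picture (420x560x3 uint8, red, green, blue); there is no depth.
- robot.camera_params(name): a dict with "camera_matrix" (3x3 intrinsics, pixels), "distortion" ([k1, k2, p1, p2, k3] as OpenCV has them; the pictures are not rectified), "rvec" (rotation vector, rad) and "tvec" (3), from world to camera coordinates, as OpenCV has them. Camera axes: x right, y down, z forward; pixel columns grow to the right and rows downward; lengths in m; the calibration is good to about 2 mm. A picture is of the moment at which its call begins. camera_params takes no time and is no camera call.
- robot.close_job(): hands the job in; it is judged then, once.
Trained networks look in the newest picture that a camera, given by its name, has taken for a name from the list of things; names that differ only in an ending like _2 or _b are one class to them, and where a whole thing is asked for, a point or a joint stands for the part that bears it (a point fixed in the world has none). Each returns a list of dicts, best first, with "conf" (0 to 1); they miss things now and then, are a little off and sometimes report something else, mostly with a low value. They report only what shows in the picture. A call takes as long as a camera call.
- robot.find_in(thing, camera): "extent" ([centre column, centre row, width, height] in pixels, round what is visible of it).
The state is a dict: "time": time; "joint_positions": joint angles; "qvel": joint speeds; "joint_torque": joint torques, N m; "tool_pos": TCP position; "ee_rot": TCP orientation; "wrist_force": force on the tool from outside, world axes, zero at the start; "wrist_torque": the same for the moment, N m; "width": finger opening in m; "finger_force": force on a finger pad.
Only numpy, scipy, OpenCV 4.12 (cv2) and the standard library are available. Lean on these libraries where they do the work, as an engineer would, in place of code of your own. Each camera call takes 0.05 s, during which the arm holds its last target. There are 200 camera calls.

## Task

A screw cap has slid to the far end of the low grey cap chute, out of reach of fingers. Take the standing pull hook by its grip, reach in over the cap until the blade feels the end wall, drop the blade behind it and drag the cap right out of the mouth, to lie flat on the table just in front, without touching the cap with the gripper. Then stand the hook back on its sole on the table, clear of chute and cap; be gentle with the loose chute, which must stay where it is, and do not disturb the bottles and cup around it.

Things in the scene. Friction and masses are not known exactly. Their poses are not given: they have to be found in the camera images.
- chute: Low grey sheet-steel sleeve, 176 mm long, 70 wide, 66 high, 1.5 kg, loose: pushed hard it slides. Origin on the table under the middle of the inside; x points INTO the chute, z up. Walls 3 mm: floor top z = 3 mm, roof underside z = 63, side walls' inner faces y = +-32. Mouth edge x = -88 mm, inner face of the end wall x = +85. The mouth faces roughly to the robot's left; the inside can hardly be seen.
- chute_mouth (a point): Middle of the lower edge of the chute's mouth, on its floor (chute frame x = -88 mm, z = 3 mm); axes as the chute's.
- hook: Pull hook, 0.25 kg, standing loose on a steel sole 60 x 46 x 6 mm. Origin at the centre of the sole's underside; x along the rod to the blade, z up. A 13 mm tube, axis at z = 24 mm, runs along x to x = 127 mm; a 9 mm rod telescopes from it, stiffly (40 N), drawn out differently each time. At its end hangs a flat blade 4 mm thick, 34 mm wide, z = 0.5 to 28.5 mm.
- hook_grip (a point): Centre of the hook's upright black grip, 80 mm above the sole's underside, over the hook's origin; 24 mm along x, 30 mm along y, from z = 39 to 105 mm. Axes as the hook's. The blade's inner face (towards the grip) is 212 to 262 mm ahead along x: how far is not reported and must be found, e.g. by gently touching the chute's end wall with the blade.
- cap_mid (a point): Centre of the loose screw cap, a solid ribbed disc 47 mm across and 19 mm high, about 15 g, lying flat on the chute's floor near its closed end, with only about 9 to 22 mm between it and the end wall and up to 6 mm off the middle. z axis up.
- cap: The same screw cap; origin at the centre of its underside.
- cup: Steel measuring cup standing near the chute, 65 mm across, 66 mm high, loose; origin at the centre of its underside. Leave it alone.
- dropper: Small white dropper bottle, 21 mm across, 66 mm high, loose, standing between the chute and the robot; origin at the centre of its underside. Leave it alone.
- amber: Capped bottle, 68 mm across, 118 mm high, loose, beyond the chute; origin at the centre of its underside. Leave it alone.

How it is judged:
On the way:
1. the hook is dragging the cap, more than half-way to the mouth (x of cap_mid in the frame of chute below 0 m and contact force between hook and cap above 0.02 N), for 0.02 s.
At the end, for the whole second after the job is handed in: The cap lies flat and still on the table, wholly out of the chute (its centre at least 27 mm and at most 160 mm from the mouth's edge, tilt under 0.15 rad). The hook stands still on its sole on the table (tilt under 0.1 rad), touching neither chute nor cap (x of cap_mid in the frame of chute below -0.115 m and horizontal distance between cap_mid and chute_mouth below 0.16 m and height (world z) of cap_mid below 0.014 m and angle between cap_mid's own z axis and vertical below 0.15 rad and linear speed of each of cap, hook below 0.01 m/s and angle between hook's own z axis and vertical below 0.1 rad and height (world z) of hook below 0.006 m and contact force between hook and chute below 0.05 N and contact force between hook and cap below 0.05 N).
It fails at once if the gripper touches the cap (contact force between the fingers and cap above 0.3 N).
It fails at once if the chute is shoved more than 12 mm (distance of chute from where it was at the start of the episode above 0.012 m).
It fails at once if the chute is tipped (angle between chute's own z axis and vertical above 0.15 rad).
It fails at once if the cup, dropper bottle or amber bottle is displaced by more than 20 mm (distance of any of cup, dropper, amber from where it was at the start of the episode above 0.02 m).
It also fails if it takes over 54 s, if anything falls off the work surface, if the arm or the gripper's body presses on something with over 40 N, if the wrist force passes 120 N, or if a joint passes its speed limit or range.

## Working session

There is one attempt and no reset: what is moved stays moved. The work goes in short steps, Python scripts to look and compute and a tool call to move; the robot and the scene stay as the last step left them, time stands still between calls to the robot, and variables do not carry over. Pictures are saved under pics/ and viewed, at most 10 in all, crops included, and the job is handed in when it is done.

Besides the shell and the picture viewer there is one more tool, called as a command line: name --pt "numbers of a row" for each row, then --argument value for the rest. servo_tool: Moves the arm, as the interface text tells. Scaled input: -1 to 1 covers 0.1 m each way for a shift and pi/2 rad each way for a turn. Its arguments: {"type":"object","properties":{"plan":{"type":"array","items":{"type":"array","items":{"type":"number"}}}},"required":["plan"]}

```bash
mkdir -p pics; cat > h.py <<'E'
import numpy as np, cv2
from bench import robot
def cam(n):
    p=robot.camera_params(n); return np.array(p["camera_matrix"]),np.array(p["distortion"]),np.array(p["rvec"],float),np.array(p["tvec"],float)
def unproj(n,uv,z):
    K,D,r,t=cam(n); uv=np.array(uv,float).reshape(-1,1,2)
    q=cv2.undistortPoints(uv,K,D)[:,0]; R=cv2.Rodrigues(r)[0]; c=-R.T@t.ravel()
    d=np.c_[q,np.ones(len(q))]@R; return c+d*((z-c[2])/d[:,2])[:,None]
def proj(n,P):
    K,D,r,t=cam(n); return cv2.projectPoints(np.array(P,float).reshape(-1,3),r,t,K,D)[0][:,0]
def snap(n,f):
    im=robot.snapshot(n); cv2.imwrite('pics/'+f,im[:,:,::-1]); return im
E
python3 - <<'E'
from h import *
print(robot.get_obs())
for c in ("scene","top"):
    snap(c,c+"0.png")
    K,D,r,t=cam(c); print(c,-cv2.Rodrigues(r)[0].T@t.ravel(),K[0,0])
    for n in ("chute","chute_mouth","hook","hook_grip","cap","cup","dropper","amber"):
        print(n,[(round(d["conf"],2),np.round(d["extent"],1).tolist()) for d in robot.find_in(n,c)[:2]])
E
```

```text
{'time': 0.0, 'joint_positions': array([ 1.00189522e+00,  8.79603659e-02,  1.37222913e+00, -2.13284346e-05,
        1.68358607e+00, -1.03083730e-01]), 'qvel': array([ 0.00179413,  0.00061867, -0.0013704 ,  0.00125167, -0.00136614,
        0.00067744]), 'joint_torque': array([ 2.40033642e-04, -3.40177631e+01, -3.02424467e+01,  7.18329241e-02,
        3.30677256e-02, -1.69679884e-04]), 'tool_pos': array([0.24676506, 0.49097393, 0.22131395]), 'ee_rot': array([-3.13941915e+00, -2.03538243e-04,  2.67577268e+00]), 'wrist_force': array([ 0.15359419, -0.40748982, -0.06143446]), 'wrist_torque': array([0.00403453, 0.02895371, 0.01529753]), 'finger_force': 0.0, 'width': 0.0937663991901898}
scene [ 0.03695469 -0.17457747  0.69235464] 449.7337410232872
chute [(0.96, [334.1, 259.9, 101.5, 73.3])]
chute_mouth [(0.69, [334.5, 259.6, 100.6, 69.3]), (0.4, [334.5, 193.4, 37.3, 49.3])]
hook [(0.66, [215.3, 214.1, 75.2, 85.3])]
hook_grip [(0.93, [215.7, 211.6, 73.0, 86.4])]
cap []
cup [(0.72, [373.2, 221.3, 36.1, 43.2])]
dropper [(0.63, [317.4, 329.2, 14.1, 23.4])]
amber []
top [0.43959239 0.136826   1.01876575] 513.5391460879367
chute [(0.64, [343.9, 203.8, 101.6, 59.0])]
chute_mouth [(0.81, [344.7, 202.5, 103.2, 55.8])]
hook [(0.68, [195.0, 202.4, 29.2, 124.9])]
hook_grip [(0.84, [195.9, 204.1, 38.1, 129.0]), (0.26, [345.8, 204.4, 105.5, 57.1])]
cap []
cup [(0.8, [352.2, 138.1, 32.5, 39.1])]
dropper [(0.47, [367.7, 277.0, 11.2, 11.3])]
amber [(0.79, [305.4, 134.2, 36.4, 40.6])]
```

View pics/top0.png

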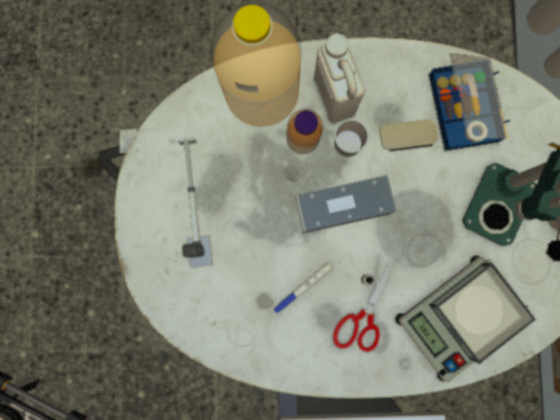

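View pics/scene0.png

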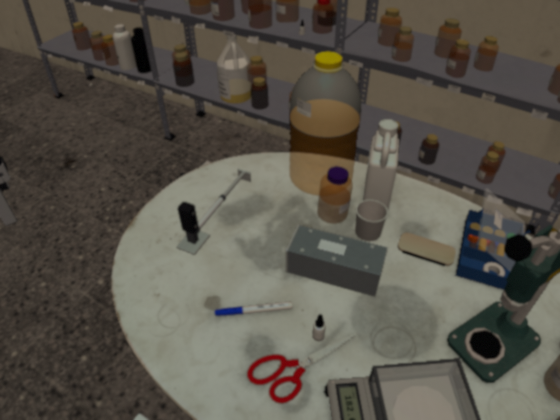

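The top view shows the chute roof with corners at about (298,197), (388,177), (396,212) and (303,231), mouth to the left. The hook's sole is near (199,251) and its blade near (187,141). The scene view agrees. I'll enlarge both for accurate corners.

```bash
python3 - <<'E'
import cv2
a=cv2.imread('pics/top0.png')
c1=cv2.resize(a[165:245,285:410],None,fx=6,fy=6,interpolation=cv2.INTER_CUBIC)
c2=cv2.resize(a[130:275,160:240],None,fx=4,fy=4,interpolation=cv2.INTER_CUBIC)
cv2.imwrite('pics/c1.png',c1);cv2.imwrite('pics/c2.png',c2)
E
```

```text
(no output)
```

View pics/c1.png

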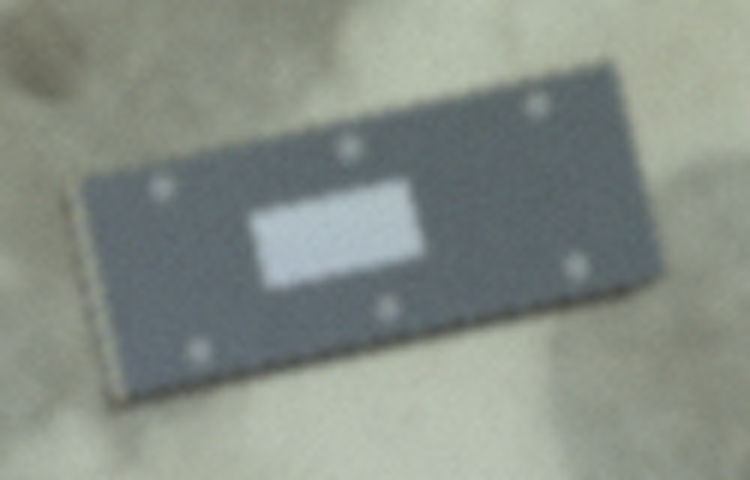

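View pics/c2.png

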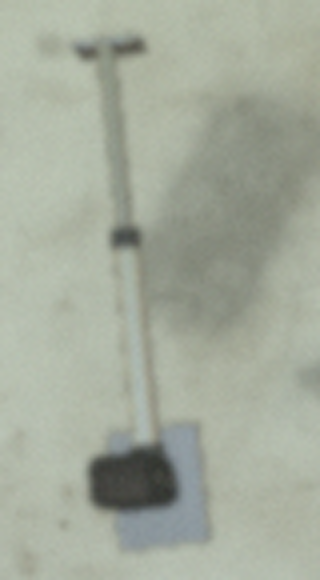

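```bash
cat > m.py <<'E'
from h import *
c1=np.array([(82,182),(612,62),(665,272),(125,394)])/6+[285,165]-0.4
P=unproj("top",c1,.066)
print("chute corners",P.round(4).tolist(),[np.linalg.norm(P[i]-P[(i+1)%4]).round(4) for i in range(4)])
ctr=P.mean(0); d=(P[1]+P[2]-P[0]-P[3]); yaw=np.arctan2(d[1],d[0]); print("chute",ctr,yaw)
R=lambda a:np.array([[np.cos(a),-np.sin(a)],[np.sin(a),np.cos(a)]])
print("mouth",ctr[:2]+R(yaw)@[-.088,0])
o=np.array([160,130])-.4
S=unproj("top",np.array([(108,435),(198,422),(210,540),(122,550)])/4+o,.006)
print("sole",S[:,:2].round(4).tolist(),[np.linalg.norm(S[i]-S[(i+1)%4]).round(4) for i in range(4)],"c",S.mean(0))
g=unproj("top",np.array([(130,480)])/4+o,.105)[0]; col=unproj("top",np.array([(125,237)])/4+o,.026)[0]
b=unproj("top",np.array([(78,45),(145,42)])/4+o,.0285); bm=b.mean(0)
print("grip",g,"collar",col,"blade",b.tolist())
for q in(col,bm):
    e=q-S.mean(0); print("hook yaw",np.arctan2(e[1],e[0]),np.hypot(*e[:2]))
for n,uv,z in(("cup",(352,137),.066),("amber",(305.5,122.5),.118),("dropper",(367,279),.066)): print(n,unproj("top",[uv],z)[0])
# scene check
for n,p in (("chute",list(ctr[:2])+[.033]),("grip",list(S.mean(0)[:2])+[.08]),("blade",list(bm))): print(n,proj("scene",p))
E
python3 m.py
```

```text
chute corners [[0.5752, 0.113, 0.066], [0.6089, -0.0541, 0.066], [0.5423, -0.0675, 0.066], [0.5086, 0.1016, 0.066]] [np.float64(0.1705), np.float64(0.0679), np.float64(0.1724), np.float64(0.0676)]
chute [0.55875944 0.0232557  0.066     ] -1.3725706224793963
mouth [0.54142959 0.10953244]
sole [[0.5026, 0.3349], [0.508, 0.2901], [0.4498, 0.2848], [0.4458, 0.3283]] [np.float64(0.0451), np.float64(0.0585), np.float64(0.0437), np.float64(0.0572)] c [0.47656201 0.30953113 0.006     ]
grip [0.47618132 0.30580783 0.105     ] collar [0.59838223 0.32229035 0.026     ] blade [[0.6948099267085904, 0.34494354213369527, 0.02850000000000008], [0.6953429978855865, 0.31159262067247107, 0.02849999999999997]]
hook yaw 0.10435755498000243 0.12248658050226253
hook yaw 0.08553771837118941 0.21931629439030173
cup [0.68356564 0.00802557 0.066     ]
amber [0.69916155 0.09763455 0.118     ]
dropper [ 0.41589377 -0.00908481  0.066     ]
chute [[335.64496917 258.92179115]]
grip [[187.03638629 213.83004958]]
blade [[243.71784745 170.50564145]]
```

servo_tool --pt "-0.5 -0.1 0 0 0 0.08 94" --pt "-1 -0.2 0 0 0 0.16 94" --pt "-1 -0.2 0 0 0 0.24 94" --pt "-1 -0.2 0 0 0 0.32 94" --pt "-1 -0.2 0 0 0 0.4 94" --pt "-1 -0.2 0 0 0 0.48 94" --pt "-1 -0.2 0 0 0 0.56 94" --pt "-1 -0.2 0 0 0 0.643 94" --pt "-1 -0.2 0 0 0 0.643 94" --pt "-1 -0.2 0 0 0 0.643 94"

```text
time: 1.73
tool_pos: [0.3274, 0.4286, 0.2225]
ee_rot: [3.142, -0.0, 1.668]
wrist_force: [0.3, 0.2, -0.3]
width: 0.0942
finger_force: 0.0
```

servo_tool --pt "-0.22 0.22 0 0 0 0 94" --pt "-0.45 0.45 0 0 0 0 94" --pt "-0.67 0.685 0 0 0 0 94" --pt "-0.67 0.685 0 0 0 0 94"

```text
time: 2.07
tool_pos: [0.4055, 0.3653, 0.2222]
ee_rot: [3.14, 0.002, 1.663]
wrist_force: [0.6, -0.6, -0.0]
width: 0.0939
finger_force: 0.0
```

servo_tool --pt "-0.22 0.22 0 0 0 0 94" --pt "-0.45 0.45 0 0 0 0 94" --pt "-0.67 0.685 0 0 0 0 94" --pt "-0.67 0.685 0 0 0 0 94" --pt "-0.67 0.685 0 0 0 0 94"

```text
time: 2.48
tool_pos: [0.4771, 0.3076, 0.2221]
ee_rot: [-3.141, -0.0, 1.665]
wrist_force: [-0.7, 0.2, 0.3]
width: 0.0939
finger_force: 0.0
```

```bash
cat >> h.py <<'E'
from scipy.spatial.transform import Rotation as Ro
def state(): 
    o=robot.get_obs(); print("t",round(o["time"],2),"p",o["tool_pos"].round(4),"rpy",o["ee_rot"].round(4),"F",o["wrist_force"].round(2),"M",o["wrist_torque"].round(3),"w",round(o["width"],4),round(o["finger_force"],1)); return o
def go(p,yaw,pitch=0.,roll=np.pi):
    """normalised shift and turn from measured pose to target"""
    o=state(); A=Ro.from_euler("xyz",o["ee_rot"]); B=Ro.from_euler("xyz",[roll,pitch,yaw])
    s=A.inv().apply(np.array(p)-o["tool_pos"]); r=(A.inv()*B).as_rotvec()
    print("shift",(s/.1).round(3),"turn",(r/(np.pi/2)).round(4))
E
python3 -c "
from h import *
go([.4763,.308,.072],1.666)"
```

```text
t 2.48 p [0.4771 0.3076 0.2221] rpy [-3.1406e+00 -3.0000e-04  1.6651e+00] F [-0.69  0.21  0.33] M [-0.025  0.061 -0.007] w 0.0939 0.0
shift [ 0.005 -0.006  1.501] turn [-0.0006 -0.0002 -0.0005]
```

servo_tool --pt "0 0 0.33 0 0 0 94" --pt "0 0 0.66 0 0 0 94" --pt "0 0 0.9 0 0 0 94" --pt "0 0 0.9 0 0 0 94"

```text
time: 2.82
tool_pos: [0.4718, 0.3076, 0.126]
ee_rot: [-3.13, 0.004, 1.669]
wrist_force: [-0.6, -0.9, -1.1]
width: 0.094
finger_force: 0.0
```

servo_tool --pt "0 0 0.2 0 0 0 94" --pt "0 0 0.4 0 0 0 94" --pt "0 0 0.6 0 0 0 94" --pt "0 0 0.6 0 0 0 60" --pt "0 0 0.6 0 0 0 50" --pt "0 0 0.6 0 0 0 40" --pt "0 0 0.6 0 0 0 35" --pt "0 0 0.6 0 0 0 35"

```text
time: 3.48
tool_pos: [0.4775, 0.309, 0.0747]
ee_rot: [3.138, -0.001, 1.666]
wrist_force: [0.3, -0.1, 0.3]
width: 0.0637
finger_force: 0.0
```

```bash
python3 -c "
from h import *
state()
a=snap('top','t1.png'); b=snap('scene','s1.png')
x=cv2.resize(a[130:275,160:255],None,fx=4,fy=4,interpolation=2); y=cv2.resize(b[150:295,150:250],None,fx=4,fy=4,interpolation=2)
cv2.imwrite('pics/g1.png',np.hstack([x,y])[:,:,::-1])"
```

```text
t 3.48 p [0.4775 0.309  0.0747] rpy [ 3.1382e+00 -1.5000e-03  1.6662e+00] F [ 0.26 -0.06  0.34] M [-0.027  0.065 -0.   ] w 0.0637 0.0
```

View pics/g1.png

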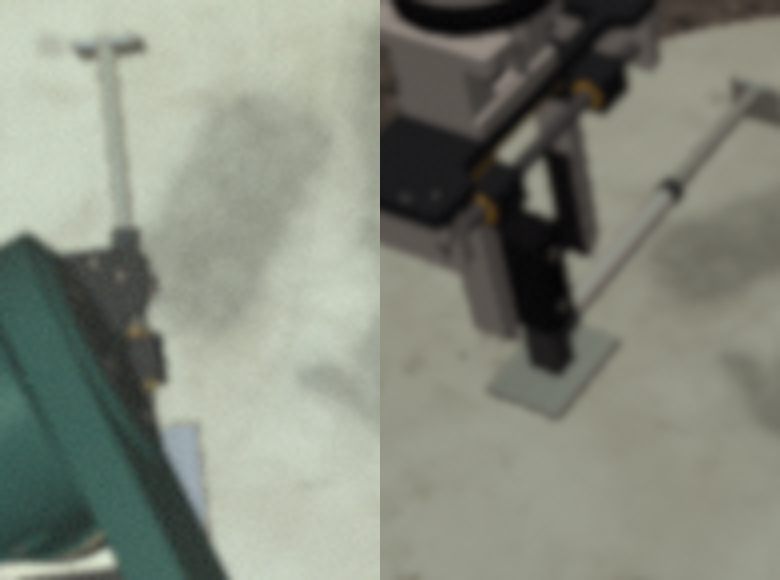

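The picture shows the fingers on either side of the grip (right panel, about (550,240)), still open and in line with the rod. I'll close and lift slightly.

servo_tool --pt "0 0 0 0 0 0 40" --pt "0 0 0 0 0 0 30" --pt "0 0 0 0 0 0 25" --pt "0 0 0 0 0 0 20" --pt "0 0 0 0 0 0 15" --pt "0 0 0 0 0 0 10" --pt "0 0 0 0 0 0 10" --pt "0 0 0 0 0 0 10" --pt "0 0 0 0 0 0 10" --pt "0 0 0 0 0 0 10"

```text
time: 4.42
tool_pos: [0.4765, 0.3082, 0.0724]
ee_rot: [3.142, 0.0, 1.666]
wrist_force: [-0.1, -0.2, -0.1]
width: 0.0241
finger_force: 30.0
```

```bash
python3 -c "
from h import *
state()"
```

```text
t 4.42 p [0.4765 0.3082 0.0724] rpy [3.1416 0.     1.6658] F [-0.08 -0.16 -0.06] M [-0.071  0.005 -0.062] w 0.0241 30.0
```

servo_tool --pt "0 0 -0.1 0 0 0 10" --pt "0 0 -0.3 0 0 0 10" --pt "0.2 0.05 -0.5 0 0 0 10" --pt "0.4 0.1 -0.7 0 0 0 10" --pt "0.585 0.18 -0.85 0 0 0 10" --pt "0.585 0.18 -0.85 0 0 0 10" --pt "0.585 0.18 -0.85 0 0 0 10"

```text
time: 5.0
tool_pos: [0.4891, 0.3691, 0.1586]
ee_rot: [3.14, -0.001, 1.667]
wrist_force: [-0.4, 0.1, -3.0]
width: 0.0237
finger_force: 30.0
```

servo_tool --pt "0 0 0 0 0 0.04 10" --pt "0 0 0 0 0 0.11 10" --pt "0 0 0 0 0 0.185 10" --pt "0 0 0 0 0 0.26 10" --pt "0 0 0 0 0 0.335 10" --pt "0 0 0 0 0 0.41 10" --pt "0 0 0 0 0 0.485 10" --pt "0 0 0 0 0 0.56 10" --pt "0 0 0 0 0 0.635 10" --pt "0 0 0 0 0 0.71 10" --pt "0 0 0 0 0 0.75 10" --pt "0 0 0 0 0 0.75 10"

```text
time: 6.0
tool_pos: [0.4879, 0.3667, 0.1558]
ee_rot: [3.141, 0.004, 0.486]
wrist_force: [-0.3, 1.4, -2.4]
width: 0.0235
finger_force: 30.0
```

servo_tool --pt "0 0 0 0 0 0.06 10" --pt "0 0 0 0 0 0.12 10" --pt "0 0 0 0 0 0.185 10" --pt "0 0 0 0 0 0.185 10" --pt "0 0 0 0 0 0.185 10" --pt "0 0 0 0 0 0.185 10"

```text
time: 6.5
tool_pos: [0.4886, 0.3677, 0.1569]
ee_rot: [3.141, 0.001, 0.2]
wrist_force: [0.5, -0.0, -2.6]
width: 0.0239
finger_force: 30.0
```

```bash
python3 -c "
from h import *
state()
a=snap('top','t2.png'); b=snap('scene','s2.png')
x=cv2.resize(a[140:280,150:320],None,fx=4,fy=4,interpolation=2)[:,:, ::-1]; y=cv2.resize(b[140:280,180:340],None,fx=4,fy=4,interpolation=2)[:,:,::-1]
cv2.imwrite('pics/g2.png',cv2.resize(np.vstack([x[:,:640],y]),None,fx=.53,fy=.53,interpolation=3))"
```

```text
t 6.5 p [0.4886 0.3677 0.1569] rpy [3.1412e+00 1.1000e-03 1.9970e-01] F [ 0.48 -0.03 -2.6 ] M [0.065 0.128 0.058] w 0.0239 30.0
```

View pics/g2.png

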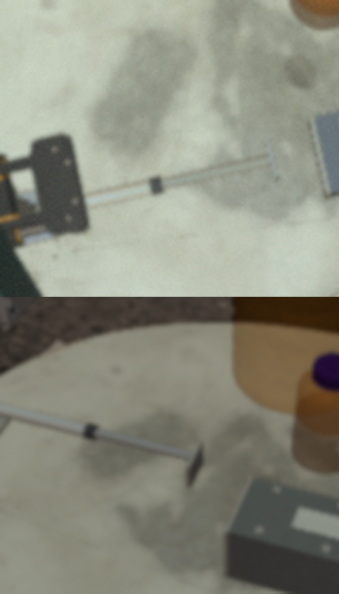

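The hook hangs level by eye, pointing at the mouth. The blade is near (278,217) in the top view and (272,215) in the scene view. I'll enlarge it to triangulate the tilt.

```bash
python3 -c "
import cv2,numpy as np
a=cv2.imread('pics/t2.png');b=cv2.imread('pics/s2.png')
f=lambda i,x,y:cv2.resize(i[y:y+50,x:x+70],None,fx=8,fy=8,interpolation=2)
u=f(a,220,195);v=f(b,215,185)
cv2.imwrite('pics/g3.png',cv2.resize(np.vstack([u,v]),None,fx=.75,fy=.75,interpolation=3))"
```

```text
(no output)
```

View pics/g3.png

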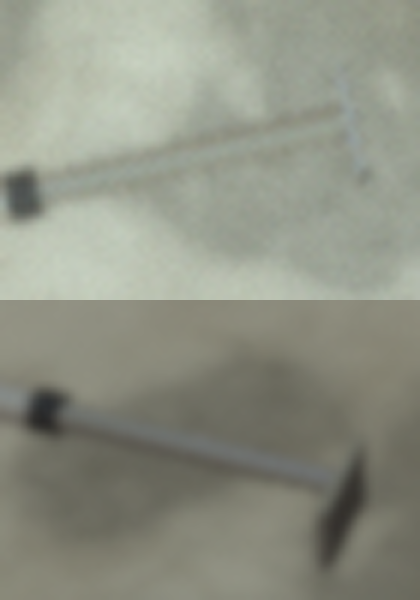

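```bash
cat > tri.py <<'E'
from h import *
from scipy.optimize import least_squares
def tri(a,b):
    f=lambda p:np.r_[proj("top",p)[0]-a,proj("scene",p)[0]-b]
    s=least_squares(f,[.5,.2,.1]); return s.x,s.fun
T=lambda x,y:np.array([x,y])/6+[220,195]-.4
S=lambda x,y:np.array([x,y])/6+[215,185]-.4
A,ra=tri(T(22,194),S(46,112)); B,rb=tri(T(345,115),S(338,181))
print("collar",A.round(4),ra.round(1),"end",B.round(4),rb.round(1),"len",np.linalg.norm(B-A))
d=B-A; print("yaw",np.arctan2(d[1],d[0]),"tilt",d[2]/np.hypot(d[0],d[1]))
c=np.array([.4886,.3677]); e=B[:2]-c; print("from tcp",np.hypot(*e),np.arctan2(e[1],e[0]),np.hypot(*(A[:2]-c)))
E
python3 tri.py
```

```text
collar [0.5154 0.2494 0.1055] [ 0.1 -0.1 -0.1  0. ] end [0.5367 0.1527 0.1048] [ 0.1 -0.1 -0.1  0. ] len 0.09904813557252101
yaw -1.3542007188718173 tilt -0.006504790528352583
from tcp 0.22036021280482587 -1.3506558993117783 0.12131530299721442
```

servo_tool --pt "-0.02 0 0.2 0 0 0.0064 10" --pt "-0.02 0 0.4 0 0 0.0064 10" --pt "-0.02 0 0.5 0 0 0.0064 10" --pt "-0.02 0 0.56 0 0 0.0064 10" --pt "-0.02 0 0.56 0 0 0.0064 10" --pt "-0.02 0 0.56 0 0 0.0064 10" --pt "-0.02 0 0.56 0 0 0.0064 10" --pt "-0.02 0 0.56 0 0 0.0064 10"

```text
time: 7.27
tool_pos: [0.4877, 0.3683, 0.1031]
ee_rot: [-3.141, -0.003, 0.187]
wrist_force: [0.3, 0.4, -2.6]
width: 0.0237
finger_force: 30.0
```

```bash
python3 -c "
from h import *
go([.4886-.002,.3677,.1009],.19)
a=snap('top','t3.png'); b=snap('scene','s3.png')
f=lambda i,x,y:cv2.resize(i[y:y+50,x:x+90],None,fx=6,fy=6,interpolation=2)
cv2.imwrite('pics/g4.png',np.vstack([f(a,225,190),f(b,220,210)])[:,:,::-1])"
```

```text
t 7.27 p [0.4877 0.3683 0.1031] rpy [-3.1405e+00 -2.6000e-03  1.8720e-01] F [ 0.28  0.42 -2.56] M [0.076 0.202 0.002] w 0.0237 30.0
shift [-0.012  0.004  0.022] turn [-0.0007 -0.0017 -0.0018]
```

View pics/g4.png

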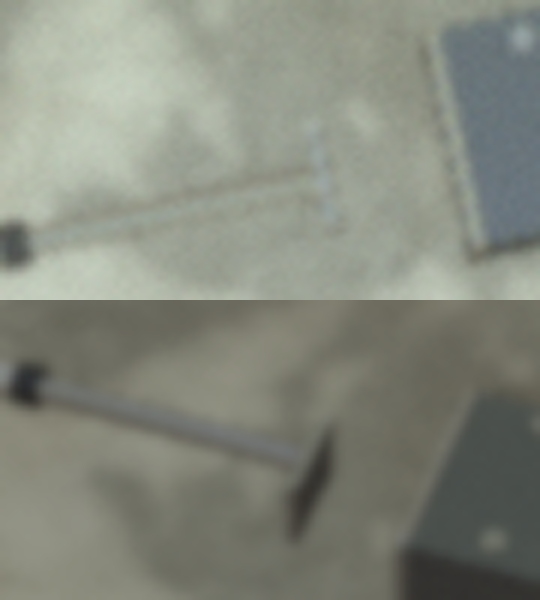

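The blade is centred on the mouth: its centre is at (321,172) in the crop, and the rod line meets the middle of the mouth edge at about (458,142). I'll enter now.

servo_tool --pt "0 0.1 0.005 0 0 0 10" --pt "0 0.25 0.005 0 0 0 10" --pt "0 0.4 0.005 0 0 0 10" --pt "0 0.55 0.005 0 0 0 10" --pt "0 0.7 0.005 0 0 0 10" --pt "0 0.85 0.005 0 0 0 10" --pt "0 0.95 0.005 0 0 0 10" --pt "0 1 0.005 0 0 0 10" --pt "0 1 0.005 0 0 0 10" --pt "0 1 0.005 0 0 0 10"

```text
time: 8.2
tool_pos: [0.5056, 0.2694, 0.1011]
ee_rot: [-3.141, -0.0, 0.186]
wrist_force: [0.4, 0.3, -2.7]
width: 0.0238
finger_force: 30.0
```

```bash
cat >> h.py <<'E'
def cf():
    o=state(); d=o["tool_pos"][:2]-[.558,.025]; a=-1.3726; c,s=np.cos(a),np.sin(a)
    F=o["wrist_force"]; print("chute-frame tcp",round(c*d[0]+s*d[1],4),round(-s*d[0]+c*d[1],4),"Fx",round(c*F[0]+s*F[1],2),"Fy",round(-s*F[0]+c*F[1],2))
E
python3 -c "
from h import *
cf()"
```

```text
t 8.2 p [0.5056 0.2694 0.1011] rpy [-3.1409e+00 -2.0000e-04  1.8630e-01] F [ 0.39  0.25 -2.69] M [ 0.074  0.206 -0.044] w 0.0238 30.0
chute-frame tcp -0.2499 -0.0033 Fx -0.17 Fy 0.43
```

servo_tool --pt "0 0.1 0 0 0 0 10" --pt "0.02 0.25 0 0 0 0 10" --pt "0.02 0.4 0 0 0 0 10" --pt "0.02 0.55 0 0 0 0 10" --pt "0.02 0.7 0 0 0 0 10" --pt "0.02 0.82 0 0 0 0 10" --pt "0.02 0.9 0 0 0 0 10" --pt "0.02 0.9 0 0 0 0 10" --pt "0.02 0.9 0 0 0 0 10" --pt "0.02 0.9 0 0 0 0 10"

```text
time: 9.03
tool_pos: [0.5241, 0.1821, 0.101]
ee_rot: [-3.141, -0.0, 0.188]
wrist_force: [0.8, -0.5, -2.6]
width: 0.0241
finger_force: 30.0
```

```bash
python3 -c "
from h import *
cf()"
```

```text
t 9.03 p [0.5241 0.1821 0.101 ] rpy [-3.1409 -0.      0.1875] F [ 0.77 -0.5  -2.64] M [0.023 0.158 0.037] w 0.0241 30.0
chute-frame tcp -0.1607 -0.0023 Fx 0.64 Fy 0.66
```

Now I'll probe slowly in 2 mm steps.

servo_tool --pt "0 0.02 0 0 0 0 10" --pt "0 0.04 0 0 0 0 10" --pt "0 0.06 0 0 0 0 10" --pt "0 0.08 0 0 0 0 10" --pt "0 0.1 0 0 0 0 10" --pt "0 0.12 0 0 0 0 10" --pt "0 0.12 0 0 0 0 10"

```text
time: 9.62
tool_pos: [0.5265, 0.1693, 0.101]
ee_rot: [3.141, -0.0, 0.187]
wrist_force: [-0.3, -0.5, -2.9]
width: 0.0238
finger_force: 30.0
```

servo_tool --pt "0 0.01 0 0 0 0 10" --pt "0 0.02 0 0 0 0 10" --pt "0 0.03 0 0 0 0 10" --pt "0 0.03 0 0 0 0 10"

```text
time: 9.95
tool_pos: [0.527, 0.1666, 0.101]
ee_rot: [3.142, -0.0, 0.187]
wrist_force: [0.1, 0.3, -3.2]
width: 0.024
finger_force: 30.0
```

```bash
python3 -c "
from h import *
cf()"
```

```text
t 9.95 p [0.527  0.1666 0.101 ] rpy [ 3.1416e+00 -1.0000e-04  1.8690e-01] F [ 0.06  0.34 -3.24] M [0.001 0.149 0.053] w 0.024 30.0
chute-frame tcp -0.1449 -0.0025 Fx -0.32 Fy 0.13
```

servo_tool --pt "0 0.01 0 0 0 0 10" --pt "0 0.02 0 0 0 0 10" --pt "0 0.02 0 0 0 0 10"

```text
time: 10.2
tool_pos: [0.5274, 0.1646, 0.101]
ee_rot: [3.142, -0.0, 0.187]
wrist_force: [-0.1, 0.7, -2.5]
width: 0.0238
finger_force: 30.0
```

servo_tool --pt "0 0.01 0 0 0 0 10" --pt "0 0.02 0 0 0 0 10" --pt "0 0.02 0 0 0 0 10"

```text
time: 10.45
tool_pos: [0.5278, 0.1626, 0.101]
ee_rot: [3.142, -0.0, 0.187]
wrist_force: [0.4, 0.4, -1.7]
width: 0.0239
finger_force: 30.0
```

servo_tool --pt "0 0.01 0 0 0 0 10" --pt "0 0.02 0 0 0 0 10" --pt "0 0.02 0 0 0 0 10"

```text
time: 10.7
tool_pos: [0.5281, 0.1606, 0.101]
ee_rot: [3.142, -0.0, 0.187]
wrist_force: [0.6, -0.1, -3.0]
width: 0.0241
finger_force: 30.0
```

servo_tool --pt "0 0.01 0 0 0 0 10" --pt "0 0.015 0 0 0 0 10" --pt "0 0.015 0 0 0 0 10"

```text
time: 10.95
tool_pos: [0.5284, 0.1596, 0.101]
ee_rot: [-3.141, -0.0, 0.187]
wrist_force: [-0.4, 1.1, -2.3]
width: 0.0239
finger_force: 30.0
```

```bash
python3 -c "
from h import *
for i in range(3): cf(); robot.snapshot('top')"
```

```text
t 10.95 p [0.5284 0.1596 0.101 ] rpy [-3.1409e+00 -1.0000e-04  1.8710e-01] F [-0.39  1.1  -2.28] M [0.187 0.186 0.011] w 0.0239 30.0
chute-frame tcp -0.1378 -0.0026 Fx -1.15 Fy -0.17
t 11.0 p [0.5283 0.1595 0.101 ] rpy [-3.1411e+00 -1.0000e-04  1.8700e-01] F [-0.23  0.38 -2.53] M [ 0.175  0.17  -0.054] w 0.0241 30.0
chute-frame tcp -0.1378 -0.0026 Fx -0.42 Fy -0.15
t 11.05 p [0.5283 0.1596 0.101 ] rpy [-3.1411 -0.      0.1871] F [-0.24  0.44 -3.08] M [0.21  0.225 0.071] w 0.0237 30.0
chute-frame tcp -0.1378 -0.0026 Fx -0.48 Fy -0.15
```

servo_tool --pt "0 0.005 0 0 0 0 10" --pt "0 0.01 0 0 0 0 10" --pt "0 0.01 0 0 0 0 10"

```text
time: 11.35
tool_pos: [0.5284, 0.1594, 0.1013]
ee_rot: [-3.139, -0.0, 0.187]
wrist_force: [-2.0, 4.4, -1.0]
width: 0.0242
finger_force: 30.0
```

```bash
python3 -c "
from h import *
for i in range(3): cf(); robot.snapshot('top')"
```

```text
t 11.35 p [0.5284 0.1594 0.1013] rpy [-3.1394e+00 -4.0000e-04  1.8740e-01] F [-2.02  4.42 -0.97] M [ 0.869  0.454 -0.094] w 0.0242 30.0
chute-frame tcp -0.1376 -0.0025 Fx -4.74 Fy -1.11
t 11.4 p [0.5284 0.1594 0.1013] rpy [-3.1395e+00 -3.0000e-04  1.8740e-01] F [-0.81  4.73 -1.48] M [ 0.93   0.418 -0.037] w 0.0241 30.0
chute-frame tcp -0.1376 -0.0026 Fx -4.8 Fy 0.14
t 11.45 p [0.5284 0.1594 0.1012] rpy [-3.1396e+00 -3.0000e-04  1.8750e-01] F [-1.67  5.3  -0.34] M [ 0.921  0.387 -0.091] w 0.024 30.0
chute-frame tcp -0.1376 -0.0026 Fx -5.53 Fy -0.59
```

The wall is felt: about 5 N at TCP chute x = −137.6 mm. I'll back off 2.3 mm and drop the blade.

servo_tool --pt "0 -0.02 0 0 0 0 10" --pt "0 -0.032 0 0 0 0 10" --pt "0 -0.032 0 0 0 0 10" --pt "0 -0.032 0 0 0 0 10"

```text
time: 11.83
tool_pos: [0.528, 0.1609, 0.1008]
ee_rot: [3.141, 0.0, 0.187]
wrist_force: [-0.2, -0.9, -2.3]
width: 0.0238
finger_force: 30.0
```

servo_tool --pt "0 0 0.02 0 0 0 10" --pt "0 0 0.04 0 0 0 10" --pt "0 0 0.06 0 0 0 10" --pt "0 0 0.08 0 0 0 10" --pt "0 0 0.1 0 0 0 10" --pt "0 0 0.12 0 0 0 10" --pt "0 0 0.12 0 0 0 10" --pt "0 0 0.12 0 0 0 10"

```text
time: 12.5
tool_pos: [0.5278, 0.1615, 0.0887]
ee_rot: [-3.142, 0.0, 0.187]
wrist_force: [0.5, -0.7, -1.7]
width: 0.0236
finger_force: 30.0
```

```bash
python3 -c "
from h import *
for i in range(3): cf(); robot.snapshot('top')"
```

```text
t 12.5 p [0.5278 0.1615 0.0887] rpy [-3.1416e+00  4.0000e-04  1.8700e-01] F [ 0.47 -0.68 -1.7 ] M [ 0.035  0.147 -0.009] w 0.0236 30.0
chute-frame tcp -0.1398 -0.0027 Fx 0.76 Fy 0.33
t 12.55 p [0.528  0.1615 0.089 ] rpy [-3.1415 -0.      0.187 ] F [ 0.23 -0.43 -1.66] M [ 0.024  0.077 -0.017] w 0.0242 30.0
chute-frame tcp -0.1398 -0.0025 Fx 0.46 Fy 0.14
t 12.6 p [0.5281 0.1616 0.0891] rpy [-3.1415e+00 -3.0000e-04  1.8700e-01] F [ 0.04 -0.46 -2.35] M [0.054 0.152 0.026] w 0.0237 30.0
chute-frame tcp -0.1398 -0.0025 Fx 0.46 Fy -0.05
```

servo_tool --pt "0 0 0.02 0 0 0 10" --pt "0 0 0.04 0 0 0 10" --pt "0 0 0.06 0 0 0 10" --pt "0 0 0.08 0 0 0 10" --pt "0 0 0.1 0 0 0 10" --pt "0 0 0.11 0 0 0 10" --pt "0 0 0.11 0 0 0 10" --pt "0 0 0.11 0 0 0 10"

```text
time: 13.32
tool_pos: [0.5279, 0.1615, 0.0779]
ee_rot: [-3.142, 0.0, 0.187]
wrist_force: [0.4, 0.0, -1.9]
width: 0.0234
finger_force: 30.0
```

```bash
python3 -c "
from h import *
for i in range(4): cf(); robot.snapshot('top')"
```

```text
t 13.32 p [0.5279 0.1615 0.0779] rpy [-3.1415e+00  1.0000e-04  1.8700e-01] F [ 0.37  0.03 -1.89] M [0.063 0.206 0.027] w 0.0234 30.0
chute-frame tcp -0.1398 -0.0026 Fx 0.04 Fy 0.37
t 13.37 p [0.528  0.1616 0.078 ] rpy [-3.1415e+00 -2.0000e-04  1.8710e-01] F [-0.5   0.18 -3.7 ] M [ 0.058  0.156 -0.008] w 0.0239 30.0
chute-frame tcp -0.1398 -0.0025 Fx -0.27 Fy -0.45
t 13.42 p [0.5281 0.1615 0.0781] rpy [-3.1416e+00 -3.0000e-04  1.8700e-01] F [ 0.69 -0.01 -2.36] M [ 0.041  0.125 -0.003] w 0.0235 30.0
chute-frame tcp -0.1398 -0.0024 Fx 0.14 Fy 0.67
t 13.47 p [0.5281 0.1616 0.0782] rpy [-3.1415e+00 -4.0000e-04  1.8710e-01] F [-0.1  -0.78 -2.19] M [0.091 0.208 0.033] w 0.0237 30.0
chute-frame tcp -0.1398 -0.0024 Fx 0.75 Fy -0.25
```

servo_tool --pt "0 -0.03 0 0 0 0 10" --pt "0 -0.08 0 0 0 0 10" --pt "0 -0.15 0 0 0 0 10" --pt "0 -0.22 0 0 0 0 10" --pt "0 -0.3 0 0 0 0 10" --pt "0 -0.38 0 0 0 0 10" --pt "0 -0.46 0 0 0 0 10" --pt "0 -0.54 0 0 0 0 10" --pt "0 -0.61 0 0 0 0 10" --pt "0 -0.67 0 0 0 0 10" --pt "0 -0.72 0 0 0 0 10" --pt "0 -0.75 0 0 0 0 10"

```text
time: 14.52
tool_pos: [0.5138, 0.236, 0.078]
ee_rot: [-3.141, -0.0, 0.188]
wrist_force: [0.1, -0.9, -2.7]
width: 0.024
finger_force: 30.0
```

servo_tool --pt "0 -0.03 0 0 0 0 10" --pt "0 -0.08 0 0 0 0 10" --pt "0 -0.13 0 0 0 0 10" --pt "0 -0.18 0 0 0 0 10" --pt "0 -0.23 0 0 0 0 10" --pt "0 -0.28 0 0 0 0 10" --pt "0 -0.33 0 0 0 0 10" --pt "0 -0.38 0 0 0 0 10" --pt "0 -0.43 0 0 0 0 10" --pt "0 -0.47 0 0 0 0 10" --pt "0 -0.5 0 0 0 0 10" --pt "0 -0.5 0 0 0 0 10"

```text
time: 15.52
tool_pos: [0.5046, 0.2851, 0.078]
ee_rot: [-3.141, -0.0, 0.188]
wrist_force: [-0.4, -0.2, -2.2]
width: 0.0242
finger_force: 30.0
```

```bash
python3 -c "
from h import *
cf(); a=snap('top','t5.png'); b=snap('scene','s5.png')
print(robot.find_in('cap','top'),robot.find_in('cap','scene'))"
```

```text
t 15.52 p [0.5046 0.2851 0.078 ] rpy [-3.1411e+00 -1.0000e-04  1.8770e-01] F [-0.4  -0.19 -2.22] M [ 0.071  0.157 -0.016] w 0.0242 30.0
chute-frame tcp -0.2655 -0.0012 Fx 0.11 Fy -0.43
[] []
```

servo_tool --pt "0 -0.03 0 0 0 0 10" --pt "0 -0.08 0 0 0 0 10" --pt "0 -0.13 0 0 0 0 10" --pt "0 -0.18 0 0 0 0 10" --pt "0 -0.23 0 0 0 0 10" --pt "0 -0.28 0 0 0 0 10" --pt "0 -0.32 0 0 0 0 10" --pt "0 -0.36 0 0 0 0 10" --pt "0 -0.4 0 0 0 0 10" --pt "0 -0.4 0 0 0 0 10"

```text
time: 16.55
tool_pos: [0.4971, 0.3245, 0.078]
ee_rot: [-3.141, -0.0, 0.188]
wrist_force: [-0.4, -0.3, -2.7]
width: 0.0239
finger_force: 30.0
```

servo_tool --pt "0 -0.03 0 0 0 0 10" --pt "0 -0.08 0 0 0 0 10" --pt "0 -0.13 0 0 0 0 10" --pt "0 -0.18 0 0 0 0 10" --pt "0 -0.23 0 0 0 0 10" --pt "0 -0.28 0 0 0 0 10" --pt "0 -0.32 0 0 0 0 10" --pt "0 -0.34 0 0 0 0 10" --pt "0 -0.35 0 0 0 0 10" --pt "0 -0.35 0 0 0 0 10"

```text
time: 17.38
tool_pos: [0.4907, 0.3583, 0.0779]
ee_rot: [-3.142, 0.0, 0.187]
wrist_force: [0.7, 0.5, -3.6]
width: 0.0237
finger_force: 30.0
```

```bash
python3 -c "
from h import *
cf(); a=snap('top','t6.png'); b=snap('scene','s6.png')
print(robot.find_in('cap','top'),robot.find_in('cap','scene'))
f=lambda i,x,y:cv2.resize(i[y:y+65,x:x+130],None,fx=5,fy=4.5,interpolation=2)
f=lambda i,x,y:cv2.resize(i[y:y+65,x:x+130],None,fx=4.5,fy=4.5,interpolation=2)
cv2.imwrite('pics/g6.png',np.vstack([f(a,200,180),f(b,200,210)])[:,:,::-1])"
```

```text
t 17.38 p [0.4907 0.3583 0.0779] rpy [-3.1415  0.      0.1874] F [ 0.74  0.53 -3.64] M [0.036 0.17  0.013] w 0.0237 30.0
chute-frame tcp -0.34 -0.0004 Fx -0.38 Fy 0.83
[{'extent': [270.4, 219.6, 23.7, 18.1], 'conf': 0.78}] [{'extent': [261.8, 247.6, 22.0, 22.3], 'conf': 0.87}, {'extent': [319.5, 329.7, 13.6, 26.6], 'conf': 0.49}]
```

View pics/g6.png

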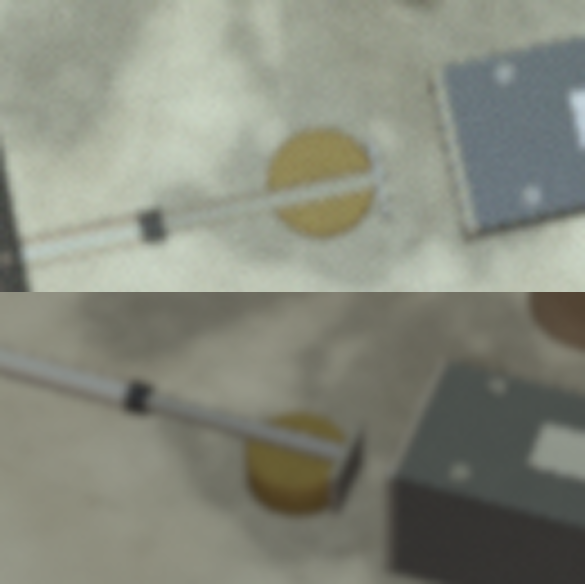

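The cap lies flat on the table, centred near (320,183) in the crop, about 60 mm from the mouth and with the blade behind it. Next I'll free the blade, lift, swing back and set the hook down where it stood.

servo_tool --pt "0 0.03 0 0 0 0 10" --pt "0 0.07 0 0 0 0 10" --pt "0 0.07 0 0 0 0 10" --pt "0 0.07 -0.1 0 0 0 10" --pt "0 0.07 -0.25 0 0 0 10" --pt "0 0.07 -0.45 0 0 0 10" --pt "0 0.07 -0.65 0 0 0 10" --pt "0 0.07 -0.8 0 0 0 10" --pt "0 0.07 -0.8 0 0 0 10"

```text
time: 18.33
tool_pos: [0.4942, 0.3524, 0.1637]
ee_rot: [-3.138, -0.009, 0.187]
wrist_force: [0.6, 0.2, -1.8]
width: 0.0239
finger_force: 30.0
```

servo_tool --pt "0 0 0 0 0 -0.04 10" --pt "0 0 0 0 0 -0.11 10" --pt "0 0 0 0 0 -0.185 10" --pt "0 0 0 0 0 -0.26 10" --pt "0 0 0 0 0 -0.335 10" --pt "0 0 0 0 0 -0.41 10" --pt "0 0 0 0 0 -0.485 10" --pt "0 0 0 0 0 -0.56 10" --pt "0 0 0 0 0 -0.635 10" --pt "0 0 0 0 0 -0.71 10" --pt "0 0 0 0 0 -0.75 10" --pt "0 0 0 0 0 -0.75 10"

```text
time: 19.33
tool_pos: [0.4916, 0.3509, 0.1571]
ee_rot: [-3.14, 0.001, 1.366]
wrist_force: [-0.7, 0.2, -2.0]
width: 0.0237
finger_force: 30.0
```

servo_tool --pt "0 0 0 0 0 -0.06 10" --pt "0 0 0 0 0 -0.12 10" --pt "0 0 0 0 0 -0.19 10" --pt "0 0 0 0 0 -0.19 10" --pt "0 0 0 0 0 -0.19 10" --pt "0 0 0 0 0 -0.19 10"

```text
time: 19.83
tool_pos: [0.492, 0.3511, 0.1577]
ee_rot: [-3.141, 0.0, 1.66]
wrist_force: [0.1, -0.6, -2.7]
width: 0.0241
finger_force: 30.0
```

```bash
python3 -c "
from h import *
go([.4765,.3082,.0724],1.666)"
```

```text
t 19.83 p [0.492  0.3511 0.1577] rpy [-3.1412e+00  2.0000e-04  1.6605e+00] F [ 0.09 -0.59 -2.74] M [-0.047  0.147 -0.023] w 0.0241 30.0
shift [-0.413 -0.192  0.853] turn [-0.0003  0.0001 -0.0035]
```

servo_tool --pt "-0.1 -0.1 0.15 0 0 0 10" --pt "-0.3 -0.19 0.35 0 0 0 10" --pt "-0.3 -0.19 0.55 0 0 0 10" --pt "-0.3 -0.19 0.7 0 0 0 10" --pt "-0.3 -0.19 0.78 0 0 0 10" --pt "-0.3 -0.19 0.8 0 0 0 10" --pt "-0.3 -0.19 0.82 0 0 0 10" --pt "-0.3 -0.19 0.83 0 0 0 10" --pt "-0.3 -0.19 0.83 0 0 0 10" --pt "-0.3 -0.19 0.83 0 0 0 10"

```text
time: 20.67
tool_pos: [0.4766, 0.32, 0.0761]
ee_rot: [3.14, -0.001, 1.663]
wrist_force: [0.5, -0.1, -2.6]
width: 0.0239
finger_force: 30.0
```

servo_tool --pt "0 0 0.01 0 0 0 10" --pt "0 0 0.02 0 0 0 10" --pt "0 0 0.02 0 0 0 10" --pt "0 0 0.02 0 0 0 10"

```text
time: 21.0
tool_pos: [0.4759, 0.3195, 0.073]
ee_rot: [-3.142, -0.0, 1.664]
wrist_force: [0.3, -0.1, -2.9]
width: 0.0236
finger_force: 30.0
```

```bash
python3 -c "
from h import *
for i in range(2): state(); robot.snapshot('top')"
```

```text
t 21.0 p [0.4759 0.3195 0.073 ] rpy [-3.1416 -0.      1.6635] F [ 0.27 -0.13 -2.86] M [-0.032  0.131 -0.013] w 0.0236 30.0
t 21.05 p [0.4759 0.3195 0.073 ] rpy [ 3.1416e+00 -1.0000e-04  1.6635e+00] F [ 0.2  -0.09 -3.26] M [-0.037  0.155  0.013] w 0.0239 30.0
```

Still hanging about 0.6 mm above the table. Lower a bit more until the weight goes off.

servo_tool --pt "0 0 0.004 0 0 0 10" --pt "0 0 0.008 0 0 0 10" --pt "0 0 0.008 0 0 0 10" --pt "0 0 0.008 0 0 0 10"

```text
time: 21.43
tool_pos: [0.4761, 0.3196, 0.0724]
ee_rot: [3.141, -0.0, 1.664]
wrist_force: [-0.5, -0.6, -1.1]
width: 0.0239
finger_force: 30.0
```

```bash
python3 -c "
from h import *
for i in range(2): state(); robot.snapshot('top')"
```

```text
t 21.43 p [0.4761 0.3196 0.0724] rpy [ 3.1412e+00 -2.0000e-04  1.6636e+00] F [-0.47 -0.6  -1.11] M [-0.091  0.127 -0.029] w 0.0239 30.0
t 21.48 p [0.4761 0.3196 0.0724] rpy [ 3.1412e+00 -2.0000e-04  1.6636e+00] F [-0.52 -1.04 -0.7 ] M [-0.092  0.143 -0.034] w 0.0237 30.0
```

Touchdown. Release gently and rise.

servo_tool --pt "0 0 0.002 0 0 0 26" --pt "0 0 0.002 0 0 0 30" --pt "0 0 0.002 0 0 0 40" --pt "0 0 0.002 0 0 0 50" --pt "0 0 0.002 0 0 0 60" --pt "0 0 0.002 0 0 0 70" --pt "0 0 0.002 0 0 0 80" --pt "0 0 0.002 0 0 0 80" --pt "0 0 0.002 0 0 0 80" --pt "0 0 0.002 0 0 0 80"

```text
time: 22.37
tool_pos: [0.4759, 0.3195, 0.072]
ee_rot: [-3.142, -0.0, 1.664]
wrist_force: [-0.4, 0.8, -0.5]
width: 0.0786
finger_force: 0.0
```

servo_tool --pt "0 0 -0.1 0 0 0 80" --pt "0 0 -0.3 0 0 0 80" --pt "0 0 -0.5 0 0 0 80" --pt "0 0 -0.7 0 0 0 80" --pt "0 0 -0.9 0 0 0 80" --pt "0 0 -0.9 0 0 0 80" --pt "0 0 -0.9 0 0 0 80"

```text
time: 22.95
tool_pos: [0.4768, 0.32, 0.1639]
ee_rot: [3.138, -0.002, 1.664]
wrist_force: [-0.4, -0.9, -0.8]
width: 0.0803
finger_force: 0.0
```

```bash
python3 -c "
from h import *
state(); b=snap('scene','s7.png'); a=snap('top','t7.png')
e=robot.find_in('cap','top'); print(e)
if e: print(unproj('top',[e[0]['extent'][:2]],.012))
cv2.imwrite('pics/g7.png',np.hstack([a[110:300,140:420],b[130:320,150:430]])[:,:,::-1])"
```

```text
t 22.95 p [0.4768 0.32   0.1639] rpy [ 3.1379e+00 -1.6000e-03  1.6636e+00] F [-0.42 -0.88 -0.78] M [-0.095  0.056 -0.021] w 0.0803 0.0
[{'extent': [270.9, 220.6, 25.6, 19.1], 'conf': 0.74}]
[[0.53323835 0.16695557 0.012     ]]
```

View pics/g7.png

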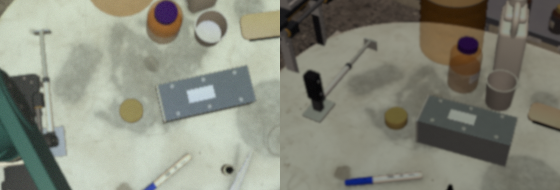

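The hook stands upright on its sole, well clear. The cap lies flat, about 60 mm in front of the mouth, and the neighbours look undisturbed.

```bash
python3 -c "
from bench import robot
print(robot.close_job())"
```

```text
the job is handed in; nothing more can be done
None
```

Job handed in at about 23 s; no verdict came back. In the last pictures the cap lies flat on the table about 60 mm in front of the mouth, the hook stands on its sole clear of chute and cap, and the chute, cup and bottles look unmoved.

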